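# Fit the blue sprung bar into the bracelet stand

## Robot

A 6-joint arm with a two-finger parallel gripper is mounted at the origin on the work surface. World frame = base frame: x ahead of the robot, y to its left, z up, the work surface at z = 0. Lengths are in m, angles in degrees, forces in N, time in s.
With the tool pointing down it reaches from about 0.275 to 0.75 m from the base axis. Payload 10.2 kg.
Tool frame: the origin (TCP) lies midway between the tips of the shut fingers; the grasp point (between the pads) lies env.grip_depth behind it (env.grip_depth is the distance from the TCP to the grasp point, in m); z points along the fingers, y is the direction in which the jaws open and shut (so a half turn about z gives the same grasp; the last joint's range is limited). The gripper opens to 88 mm and grips with 3 to 60 N. Pads are 18 mm wide; open, the fingers measure 123 mm over their backs; the gripper's body (75 mm by 187 mm) begins 45 mm behind the grasp point.
Start: joints at [50.684, 17.928, 85.812, -0, 76.261, -12.8], TCP at [0.234, 0.47, 0.203] pointing down, gripper open.
Joint ranges: [-168.41, 168.41], [-55.51, 124.54], [10.69, 146.95], [-70.63, 250.63], [1, 178], [-165.06, 165.06]. Speed limits (degrees/s): [136.94, 136.94, 172.46, 180, 180, 180].

## Interface

Orientations are given as a 3x3 rotation matrix whose columns are the frame's x, y, z axes.
In Python, from cell import env gives the robot as it stands.
- The arm moves only by the tool play_rows, never from a script. Its argument "increments" is a list that holds one entry, the list of rows, each a list of 5 numbers: the finger opening in cm, from 0 to 8.81, then the shift along the tool's x, y, z in cm, then the turn about the tool's z in degrees. A call has 1 to 12 rows; each row shifts and turns the pose as measured when the row begins, along the tool's axes as they then stand; what a row does not reach is not made up. A row lasts 1/12 s, in which the tool goes at most 41.7 mm and 7.16 degrees, less where a joint would pass 70% of its speed; a pose out of reach is approached as far as the arm can. A call with a gripper value outside its range is refused whole. The fingers move at their own pace and stop on an object; the grip force is fixed at half the most. Time passes only in rows, so rows that do not move let the fingers close. It gives the time, the measured TCP pose, the force and the opening at its end, in the units of the state.
- env.get_state(): the state, without advancing time (a new reading comes with each control period).
- env.read_camera(name): name is "side" or "top"; returns (picture, depth): 384x512x3 uint8, red, green, blue; 384x512 float32, m along the optical axis (not along the pixel's ray), 0 where there is no reading.
- env.get_calibration(name): a dict with "fx", "fy", "cx", "cy" (pixels), "extrinsics" (4x4, takes a point from camera to world coordinates). Camera axes: x right, y up, looking along -z (the intrinsics and any distortion apply to the point x, -y, -z); pixel columns grow to the right and rows downward; lengths in m; the calibration is good to about 2 mm. A picture is of the moment at which its call begins. get_calibration takes no time and is no camera call.
- env.hand_in(): hands the job in, once; it reports no verdict.
The state is a dict: "t": time; "q": joint angles; "joint_vel": joint speeds; "joint_efforts": joint torques, N m; "ee_pos": TCP position; "eef_rot": TCP orientation; "force": force on the tool from outside, world axes, zero at the start; "ft_torque": the same for the moment, N m; "finger_gap": finger opening in m.
Only numpy, scipy, OpenCV 4.12 (cv2) and the standard library are available. Lean on these libraries where they do the work, as an engineer would, in place of code of your own. Each camera call takes 0.05 s, during which the arm holds its last target. There are 200 camera calls.

## Task

Fit the blue sprung bar across the wooden bracelet stand: pinch its two upright tabs together so that both end pins draw in, lower it between the two posts, and let go so that the pins spring out into the recesses of both posts and the bar rests there level. Leave the grey bar where it lies.

Things in the scene. Friction and masses are not known exactly. Their poses are not given: they have to be found in the camera images.
- bar_blue_grip (a point): Grip point of the blue sprung bar lying tabs up: midway between its two upright tabs, 50 mm above its flat underside. Axes: y along the bar, z up; same either way round. Body 124 (y) x 34 x 24 mm high, in all 0.2 kg. Tabs: 24 mm wide (x), 5 thick (y), tops 66 mm above underside, outer faces 64 mm apart when free. Flat brass end pins 20 wide, 8 thick, lower face 10 mm above underside.
- bar_blue_l (a joint): Travel in m of one blue tab and of the end pin joined to it: 0 free, 0.015 pinched fully in, at a hard stop. The other end is alike. Spring 2 N at first, 7 N at the stop, so a grip of 15 to 30 N across both tabs (along y) holds them in and carries the bar. Tab outer faces 64 mm apart free, 34 pinched; pins tip to tip 174 mm free, 144 pinched. Let go, both spring out.
- stand_seat (a point): Fixed wooden stand: midway between its posts, 74 mm above the table, level with the recess floors. y runs post to post, z up. Posts 70 mm wide (x), 108 high, inner faces 160 apart, each with a blind recess mid-face: 44 wide, 24 high (74 to 98 mm above table), 12 deep. Seated, the bar's grip point is 40 mm above this point; let go at 48 mm above, the pins have 8 mm to spare above and below.
- bar_grey_grip (a point): Grip point of the grey bar, a bystander of the same make and size as the blue one, lying on the table; not to be disturbed.
Things that resemble listed ones, but are neither listed nor needed, are in the scene too. Leave any red look-alike of the part that bears bar_blue_grip alone.

How it is judged (in metres and radians):
At the end, for the whole second after the job is handed in: The blue bar rests level (within 0.1 rad) and still in the stand, a pin in each recess: its grip point 38 to 44 mm above the seat point, within 15 mm of it across the stand and 8 mm along it, the bar within 0.2 rad of the line of the posts (z of bar_blue_grip in the frame of stand_seat between 0.038 and 0.044 m and x of bar_blue_grip in the frame of stand_seat between -0.015 and 0.015 m and y of bar_blue_grip in the frame of stand_seat between -0.008 and 0.008 m and angle between the y axis of bar_blue_grip and the y axis of stand_seat, either way round below 0.2 rad and angle between bar_blue_grip's own z axis and vertical below 0.1 rad and linear speed of bar_blue below 0.02 m/s and value of joint bar_blue_l below 0.006 m); the robot touches nothing.
It fails at once if the grey bar is moved by more than 20 mm (distance of bar_grey_grip from where it was at the start of the episode above 0.02 m).
It also fails if it takes over 40 s, if anything falls off the work surface, if the arm or the gripper's body presses on something with over 40 N, if the wrist force passes 120 N, or if a joint passes its speed limit or range.

## Working session

There is one attempt and no reset: what is moved stays moved. The work goes in short steps, Python scripts to look and compute and a tool call to move; the robot and the scene stay as the last step left them, time stands still between calls to the robot, and variables do not carry over. Pictures are saved under pics/ and viewed, about 8 in all and at most 12, crops included, and the job is handed in when it is done.

Besides the shell and the picture viewer there is one more tool, called after "Emit:" in YAML: its name, and indented under it one key for each argument. play_rows: Moves the arm, as the interface text tells. Its arguments: {"type":"object","properties":{"increments":{"type":"array","items":{"type":"array","items":{"type":"array","items":{"type":"number"}}}}},"required":["increments"]}

```bash
mkdir -p pics; ls
cat > h.py <<'E'
import numpy as np, cv2
from cell import env
def cloud(n):
    im,d=env.read_camera(n); k=env.get_calibration(n)
    v,u=np.mgrid[0:384,0:512]
    p=np.stack([(u-k["cx"])/k["fx"]*d,-(v-k["cy"])/k["fy"]*d,-d],-1)
    E=np.array(k["extrinsics"]); return im,d,p@E[:3,:3].T+E[:3,3]
def save(n,im): cv2.imwrite("pics/"+n,cv2.cvtColor(im,cv2.COLOR_RGB2BGR))
E
python3 - <<'E'
from h import *
for n in("top","side"):
    im,d,P=cloud(n); np.savez(n+".npz",im=im,d=d,P=P); save(n+"0.png",im)
    print(env.get_calibration(n))
print(env.get_state(),env.grip_depth)
E
```

```text
pics
{'fx': 467.01406182085833, 'fy': 467.01406182085833, 'cx': 250.37816082616467, 'cy': 206.05908542010076, 'extrinsics': array([[-0.02091557,  0.99734414, -0.06976541,  0.39945698],
       [-0.99965913, -0.01977143,  0.01705037,  0.04242981],
       [ 0.01562573,  0.07009825,  0.9974177 ,  0.95466737],
       [ 0.        ,  0.        ,  0.        ,  1.        ]])}
{'fx': 369.3486682617798, 'fy': 369.3486682617798, 'cx': 256.95440975254814, 'cy': 193.27762511955174, 'extrinsics': array([[ 0.9833787 ,  0.13528663, -0.12109441,  0.38402846],
       [-0.18122514,  0.77221391, -0.6089689 , -0.43733527],
       [ 0.01112544,  0.6207924 ,  0.78389605,  0.66870881],
       [ 0.        ,  0.        ,  0.        ,  1.        ]])}
{'t': 0.1, 'q': array([ 5.06837885e+01,  1.79547994e+01,  8.58472242e+01, -6.34181397e-05,
        7.62614735e+01, -1.28029815e+01]), 'joint_vel': array([ 0.03255974, -0.14317766, -0.07676744,  0.10005366, -0.03058772,
        0.06013454]), 'joint_efforts': array([ 3.09841613e-03, -4.02812219e+01, -2.52647549e+01,  6.95633073e-02,
        3.42694495e-02, -1.49964171e-05]), 'ee_pos': array([0.2342381 , 0.46957176, 0.20274715]), 'eef_rot': array([[-8.94831340e-01,  4.46403833e-01, -7.01343436e-04],
       [ 4.46404317e-01,  8.94830962e-01, -8.58076705e-04],
       [ 2.44535092e-04, -1.08091667e-03, -9.99999386e-01]]), 'force': array([ 0.58328098, -0.96638948, -0.26362383]), 'ft_torque': array([-0.02060613, -0.01353538, -0.00453843]), 'finger_gap': 0.08806144398819338} 0.0187
```

View pics/top0.png

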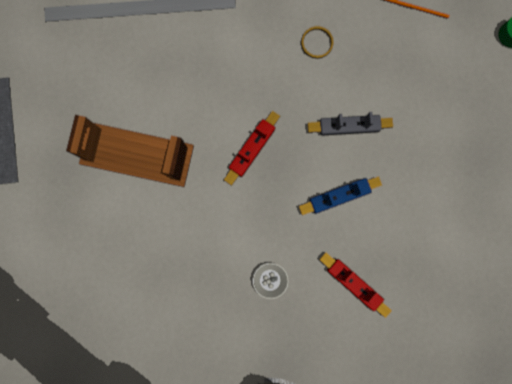

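View pics/side0.png

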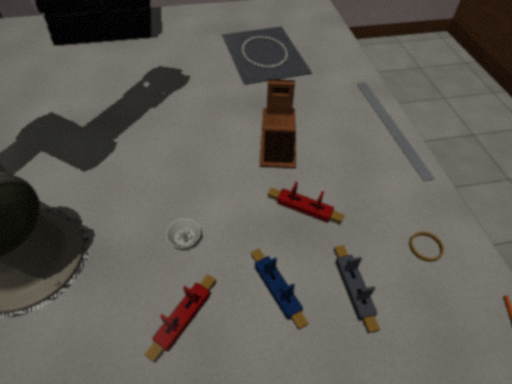

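The top view shows the blue bar at about (340,195), the grey bar at (350,124), red look-alikes at (252,147) and (357,285), and the stand at (133,150) with its posts at (83,140) and (177,160). Next I'll measure positions.

Run:
```python
from h import *
out={}
for n in("top","side"):
    z=np.load(n+".npz"); im,d,P=z["im"],z["d"],z["P"]; I=im.astype(int); r,g,b=I[...,0],I[...,1],I[...,2]
    m=(b>r+35)&(b>g+20)&(d>0)
    def rect(Q):
        (c,s,a)=cv2.minAreaRect((Q[:,:2]*1000).astype(np.float32)); return np.round(c,1),np.round(s,1),round(a,1)
    Q=P[m]; print(n,"blue",m.sum(),"z pct",np.percentile(Q[:,2],[2,25,50,75,98]).round(4))
    q=Q[(Q[:,2]>.012)&(Q[:,2]<.032)]; print(" body",rect(q),q.mean(0).round(4))
    q=Q[Q[:,2]>.045]; print(" tabs",len(q))
    for s in q[::max(1,len(q)//12)]: print("   ",s.round(4))
    m=(P[...,2]>.100)&(P[...,2]<.116)&(d>0)&(r>b+15)
    cnt,lab,st,ce=cv2.connectedComponentsWithStats(m.astype(np.uint8))
    for i in range(1,cnt):
        if st[i,4]>25: print(" post",st[i,4],ce[i].round(),rect(P[lab==i]),P[lab==i].mean(0).round(4))
```

```text
top blue 729 z pct [0.0208 0.0232 0.0245 0.0259 0.0675]
 body (array([ 483.3, -155.1]), array([ 31.1, 120.3]), 19.4) [ 0.4819 -0.1521  0.0241]
 tabs 90
    [ 0.5036 -0.182   0.0678]
    [ 0.5002 -0.1809  0.0638]
    [ 0.4962 -0.1823  0.0654]
    [ 0.4921 -0.1838  0.0667]
    [ 0.4883 -0.1858  0.0658]
    [ 0.4844 -0.1875  0.0663]
    [ 0.4828 -0.1219  0.0561]
    [ 0.4805 -0.1231  0.0594]
    [ 0.4777 -0.1272  0.0683]
    [ 0.4742 -0.1278  0.0642]
    [ 0.4699 -0.1286  0.0693]
    [ 0.4664 -0.1295  0.0641]
    [ 0.4631 -0.1288  0.0571]
 post 486 [ 76. 134.] (array([597.2, 344.3]), array([21.3, 70.1]), 76.9) [0.5967 0.3435 0.1076]
 post 446 [172. 155.] (array([555.2, 169.6]), array([20.5, 70.4]), 76.4) [0.5546 0.1692 0.1078]
side blue 701 z pct [0.0212 0.0228 0.0236 0.0244 0.066 ]
 body (array([ 481.5, -156.8]), array([ 30.2, 118.6]), 19.9) [ 0.4818 -0.164   0.0235]
 tabs 54
    [ 0.4782 -0.125   0.0665]
    [ 0.4746 -0.1247  0.0634]
    [ 0.4685 -0.1268  0.0654]
    [ 0.4628 -0.1278  0.0654]
    [ 0.4699 -0.1291  0.0656]
    [ 0.4641 -0.1304  0.066 ]
    [ 0.4617 -0.1329  0.0677]
    [ 0.4949 -0.1806  0.0652]
    [ 0.4873 -0.182   0.0671]
    [ 0.4944 -0.1825  0.0655]
    [ 0.4854 -0.1829  0.0658]
    [ 0.4922 -0.1842  0.0659]
    [ 0.4869 -0.1844  0.0644]
    [ 0.4846 -0.1864  0.0656]
 post 191 [281.  83.] (array([596.2, 345.3]), array([25.5, 70.3]), 79.8) [0.5958 0.3429 0.106 ]
 post 212 [279. 130.] (array([554.1, 171.4]), array([22.9, 69.9]), 76.7) [0.5524 0.1705 0.107 ]
```

```bash
cat >> h.py <<'E'
def go(x,y,z,yaw):
    s=env.get_state(); R=s["eef_rot"]; p=s["ee_pos"]
    cur=np.degrees(np.arctan2(-R[0,1],R[1,1])); dy=(yaw-cur+90)%180-90
    print("t",round(s["t"],2),"pos",p.round(4),"yaw",cur.round(2),"gap",round(s["finger_gap"],4),"F",s["force"].round(1),"q",s["q"].round(0))
    print("tool shift cm",(100*R.T@(np.array([x,y,z])-p)).round(2),"turn",round(-dy,2))
E
python3 -c "
from h import *
go(.4825,-.156,.15,19.6)"
```

```text
t 0.1 pos [0.2342 0.4696 0.2027] yaw -26.51 gap 0.0881 F [ 0.6 -1.  -0.3] q [ 51.  18.  86.  -0.  76. -13.]
tool shift cm [-50.14 -44.89   5.31] turn -46.11
```

Emit:
play_rows:
  increments:
    - [[8.8,0,0,0,-6.6],[8.8,0,0,0,-6.6],[8.8,0,0,0,-6.6],[8.8,0,0,0,-6.6],[8.8,0,0,0,-6.6],[8.8,0,0,0,-6.6],[8.8,0,0,0,-6.5],[8.8,-0.14,-3.9,0,0],[8.8,-0.14,-3.9,0,0],[8.8,-0.14,-3.9,0,0],[8.8,-0.14,-3.9,0,0],[8.8,-0.14,-3.9,0,0]]

```text
t: 1.1
ee_pos: [0.3115, 0.288, 0.1983]
eef_rot: [[-0.923, -0.384, -0.008], [-0.384, 0.923, -0.006], [0.009, -0.003, -1.0]]
force: [1.0, 0.2, 0.1]
finger_gap: 0.0878
```

```bash
python3 -c "
from h import *
go(.4825,-.156,.15,19.6)"
```

```text
t 1.1 pos [0.3115 0.288  0.1983] yaw 22.61 gap 0.0878 F [1.  0.2 0.1] q [ 27.   6. 102.  -0.  73. -86.]
tool shift cm [  1.23 -47.55   4.98] turn 3.01
```

Emit:
play_rows:
  increments:
    - [[8.8,0.1,-3.9,0,0],[8.8,0.1,-3.9,0,0],[8.8,0.1,-3.9,0,0],[8.8,0.1,-3.9,0,0.5],[8.8,0.1,-3.9,0,0.5],[8.8,0.1,-3.9,0.4,0.5],[8.8,0.1,-3.9,0.4,0.5],[8.8,0.1,-3.9,0.4,0.5],[8.8,0.1,-3.9,0.4,0.5],[8.8,0.1,-3.9,0.4,0],[8.8,0.1,-3.9,0.4,0],[8.8,0,0,0,0]]

```text
t: 2.1
ee_pos: [0.4594, -0.1424, 0.1734]
eef_rot: [[-0.944, -0.329, -0.007], [-0.329, 0.944, -0.007], [0.009, -0.004, -1.0]]
force: [1.0, 0.3, 0.5]
finger_gap: 0.0877
```

```bash
python3 -c "
from h import *
go(.4825,-.156,.12,19.6)"
```

```text
t 2.1 pos [ 0.4594 -0.1424  0.1734] yaw 19.18 gap 0.0877 F [1.  0.3 0.5] q [ -31.   14.   96.   -1.   71. -140.]
tool shift cm [-1.78 -2.03  5.34] turn -0.42
```

Emit:
play_rows:
  increments:
    - [[8.8,-0.6,-0.7,1.5,-0.4],[8.8,-0.6,-0.7,1.5,0],[8.8,-0.6,-0.7,1.5,0],[8.8,0,0,0,0],[8.8,0,0,0,0]]

```text
t: 2.52
ee_pos: [0.4831, -0.1591, 0.1255]
eef_rot: [[-0.944, -0.331, -0.01], [-0.331, 0.944, -0.005], [0.011, -0.001, -1.0]]
force: [-0.0, -0.4, 0.0]
finger_gap: 0.0878
```

```bash
python3 -c "
from h import *
go(.4825,-.156,.0315,19.6)
im,d,P=cloud('side'); save('s1.png',cv2.resize(im[180:370,180:420],None,fx=3,fy=3))
"
```

```text
t 2.52 pos [ 0.4831 -0.1591  0.1255] yaw 19.31 gap 0.0878 F [-0.  -0.4  0. ] q [ -31.   21.   95.   -1.   65. -140.]
tool shift cm [-0.15  0.33  9.4 ] turn -0.29
```

View pics/s1.png

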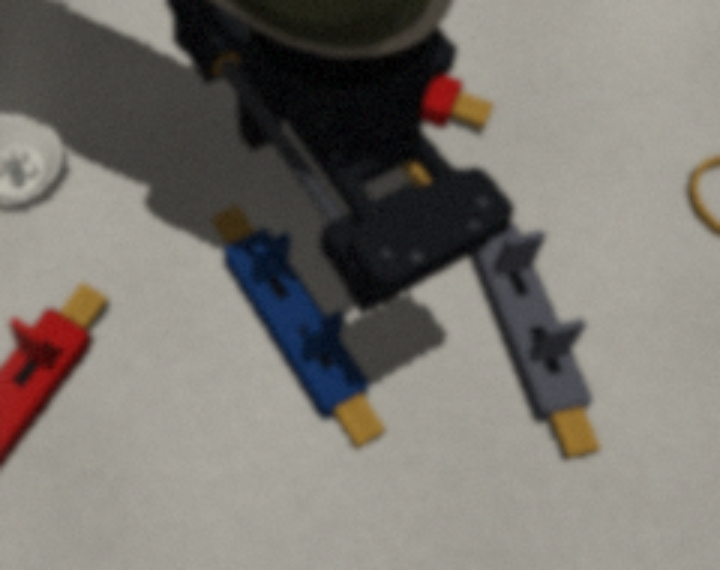

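The blue bar is at about (300,320) in this crop, and the gripper's black front face is at (420,230), to its upper right. I'll check that against the projected TCP, since height alone might not explain the offset.

Run:
```python
from h import *
k=env.get_calibration("side"); E=np.array(k["extrinsics"])
s=env.get_state(); R=s["eef_rot"];p=s["ee_pos"]
def pr(w):
    c=E[:3,:3].T@(w-E[:3,3]); return ((k["cx"]+k["fx"]*c[0]/-c[2]-180)*3, (k["cy"]-k["fy"]*c[1]/-c[2]-180)*3)
for o in [(0,0,0),(0,.044,0),(0,-.044,0),(0,-.0615,-.04),(.0375,-.0935,-.065),(-.0375,-.0935,-.065),(0,-.0935,-.065)]:
    print(o,np.round(pr(p+R@np.array(o))))
print("bar",np.round(pr(np.array([.4825,-.156,.024]))))
im,d,P=cloud("side"); m=(d>0)&(P[...,2]>.08); m[:180]=0;m[:,:180]=0;m[:,420:]=0
for y in range(200,285,8):
    xs=np.where(m[y])[0]
    if len(xs): print(y,xs.min(),xs.max(),P[y,xs.min()].round(3),P[y,xs.max()].round(3))
```

```text
(0, 0, 0) [305. 239.]
(0, 0.044, 0) [264. 178.]
(0, -0.044, 0) [350. 304.]
(0, -0.0615, -0.04) [378. 297.]
(0.0375, -0.0935, -0.065) [356. 368.]
(-0.0375, -0.0935, -0.065) [489. 292.]
(0, -0.0935, -0.065) [424. 329.]
bar [293. 313.]
200 243 330 [ 0.429 -0.108  0.233] [ 0.525 -0.186  0.313]
208 256 321 [ 0.444 -0.129  0.238] [ 0.514 -0.189  0.302]
216 259 319 [ 0.453 -0.109  0.187] [ 0.514 -0.19   0.286]
224 259 320 [ 0.453 -0.11   0.166] [ 0.518 -0.19   0.267]
232 273 326 [ 0.46  -0.174  0.239] [ 0.522 -0.203  0.267]
240 279 343 [ 0.465 -0.188  0.24 ] [ 0.54  -0.218  0.267]
248 285 350 [ 0.47  -0.202  0.241] [ 0.544 -0.231  0.267]
256 287 348 [ 0.468 -0.218  0.248] [ 0.545 -0.233  0.25 ]
264 287 337 [ 0.469 -0.221  0.232] [ 0.535 -0.231  0.227]
272 293 322 [ 0.473 -0.235  0.234] [ 0.513 -0.237  0.226]
280 297 308 [ 0.477 -0.244  0.229] [ 0.491 -0.246  0.228]
```

The geometry agrees: that black block is the gripper body at z≈0.23–0.27, and the TCP projects onto the bar. Descending.

Emit:
play_rows:
  increments:
    - [[8.8,-0.1,0.3,0,-0.3],[8.8,0,0,2,0],[8.8,0,0,2,0],[8.8,0,0,0,0]]

```text
t: 2.95
ee_pos: [0.4837, -0.1551, 0.0893]
eef_rot: [[-0.941, -0.338, -0.002], [-0.338, 0.941, -0.009], [0.005, -0.008, -1.0]]
force: [0.3, 0.3, -0.2]
finger_gap: 0.088
```

Run:
```python
from h import *
go(.4825,-.156,.0315,19.6)
for n in ('side','top'):
    im,d,P=cloud(n); I=im.astype(int); r,g,b=I[...,0],I[...,1],I[...,2]
    m=(b>r+35)&(b>g+20)&(d>0); print(m.sum())
    if n=='side': save('s2.png',cv2.resize(im[200:350,200:400],None,fx=3,fy=3))
```

```text
t 2.95 pos [ 0.4837 -0.1551  0.0893] yaw 19.77 gap 0.088 F [ 0.3  0.3 -0.2] q [ -31.   23.   97.   -1.   60. -140.]
tool shift cm [ 0.11 -0.    5.79] turn 0.17
568
0
```

View pics/s2.png

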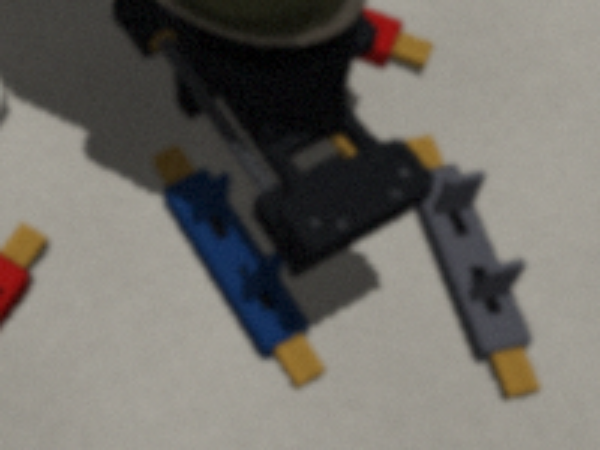

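The bar's tabs are at (210,200) and (262,280), with the gripper block to their right at (345,200). I can't clearly see the fingers, so I'll pick them out of the cloud.

Run:
```python
from h import *
k=env.get_calibration("side"); E=np.array(k["extrinsics"])
s=env.get_state(); R=s["eef_rot"];p=s["ee_pos"]
im,d,P=cloud("side"); T=(P-p)@R  # tool frame
m=(d>0)&(P[...,2]>.075)&(np.linalg.norm(P[...,:2]-p[:2],axis=-1)<.14)
for a,b in [(-.01,.02),(-.03,-.01),(-.05,-.03),(-.07,-.05),(-.1,-.07),(-.13,-.1),(-.16,-.13)]:
    q=T[m&(T[...,2]>a)&(T[...,2]<b)]
    if len(q): print((a,b),len(q),"x",np.percentile(q[:,0],[2,50,98]).round(3),"y",np.percentile(q[:,1],[2,50,98]).round(3))
def pr(w):
    c=E[:3,:3].T@(w-E[:3,3]); return ((k["cx"]+k["fx"]*c[0]/-c[2]-200)*3, (k["cy"]-k["fy"]*c[1]/-c[2]-200)*3)
for o in [(0,.044,0),(0,-.044,0),(.009,-.0615,-.0),(-.009,-.0615,-.0)]: print(o,np.round(pr(p+R@np.array(o))))
```

```text
(-0.05, -0.03) 41 x [-0.007  0.01   0.012] y [0.025 0.046 0.056]
(-0.07, -0.05) 46 x [-0.004  0.011  0.012] y [0.044 0.049 0.06 ]
(-0.1, -0.07) 29 x [-0.024  0.006  0.014] y [-0.084  0.05   0.053]
(-0.13, -0.1) 958 x [-0.018  0.027  0.036] y [-0.09  -0.019  0.081]
(-0.16, -0.13) 2221 x [-0.029  0.012  0.035] y [-0.093 -0.066  0.073]
(0, 0.044, 0) [204. 143.]
(0, -0.044, 0) [287. 264.]
(0.009, -0.0615, -0.0) [291. 298.]
(-0.009, -0.0615, -0.0) [318. 282.]
```

Run:
```python
from h import *
s=env.get_state(); R=s["eef_rot"];p=s["ee_pos"]
im,d,P=cloud("side"); T=(P-p)@R
print("missing",(d==0).sum())
for v in range(222,262,3): print(v,[ (f"{1000*T[v,u,0]:.0f},{1000*T[v,u,1]:.0f},{1000*T[v,u,2]:.0f}" if d[v,u]>0 else "-") for u in range(256,284,4)])
print()
for v in range(278,302,3): print(v,[ (f"{1000*T[v,u,0]:.0f},{1000*T[v,u,1]:.0f},{1000*T[v,u,2]:.0f}" if d[v,u]>0 else "-") for u in range(288,320,4)])
save('s3.png',np.clip(cv2.resize(im[200:310,230:350],None,fx=6,fy=5,interpolation=cv2.INTER_CUBIC).astype(int)*3,0,255).astype(np.uint8))
```

```text
missing 733
222 ['-41,157,91', '27,30,-117', '21,28,-117', '24,13,-138', '24,3,-150', '35,-21,-189', '31,-24,-190']
225 ['-37,150,91', '28,28,-113', '24,24,-116', '2,46,-72', '24,3,-142', '35,-22,-182', '34,-28,-189']
228 ['-33,144,91', '12,54,-59', '26,20,-115', '22,15,-118', '24,2,-136', '24,-8,-149', '35,-31,-187']
231 ['-30,138,93', '12,54,-50', '9,46,-58', '24,11,-116', '-6,44,-50', '24,-8,-143', '36,-33,-183']
234 ['-25,130,91', '12,53,-43', '10,45,-52', '27,7,-115', '22,4,-117', '24,-9,-135', '23,-16,-144']
237 ['-22,124,91', '-29,120,92', '9,45,-41', '1,45,-35', '25,-1,-117', '-58,103,91', '24,-19,-141']
240 ['-19,119,93', '-25,114,92', '-33,110,92', '-40,105,91', '27,-5,-116', '22,-8,-116', '24,-20,-135']
243 ['-14,111,91', '-21,107,91', '-29,103,92', '-36,98,90', '-43,94,90', '25,-12,-117', '-58,87,92']
246 ['-11,106,92', '-19,102,93', '-25,96,90', '-32,93,92', '-40,89,93', '27,-15,-115', '23,-20,-118']
249 ['-2,90,74', '-14,95,92', '-22,91,92', '-29,87,92', '-36,84,93', '-43,79,92', '25,-23,-116']
252 ['1,85,75', '-', '-18,85,92', '-26,82,93', '-33,77,93', '-39,72,91', '27
[... 522 characters left out ...]
,-102']
284 ['-22,2,93', '-7,-25,28', '35,-78,-115', '36,-86,-130', '34,-91,-136', '28,-92,-133', '11,-84,-100', '-69,-26,91']
287 ['2,-27,27', '-5,-29,31', '36,-80,-109', '33,-85,-115', '32,-91,-126', '-53,-23,94', '-59,-26,94', '-66,-31,93']
290 ['3,-29,35', '-6,-29,44', '-28,-17,91', '32,-85,-104', '-42,-24,93', '-49,-28,93', '-56,-31,95', '-63,-35,94']
293 ['1,-29,49', '-8,-28,60', '-25,-21,93', '-32,-25,94', '-39,-29,93', '-46,-32,95', '-52,-37,94', '-58,-41,93']
296 ['0,-29,62', '-8,-31,68', '-22,-26,93', '-29,-30,93', '-35,-34,93', '-43,-37,95', '-49,-41,94', '-54,-46,90']
299 ['2,-32,67', '-5,-35,71', '-11,-39,70', '-26,-35,94', '-32,-38,95', '-38,-43,93', '-45,-46,93', '-51,-50,93']
```

View pics/s3.png

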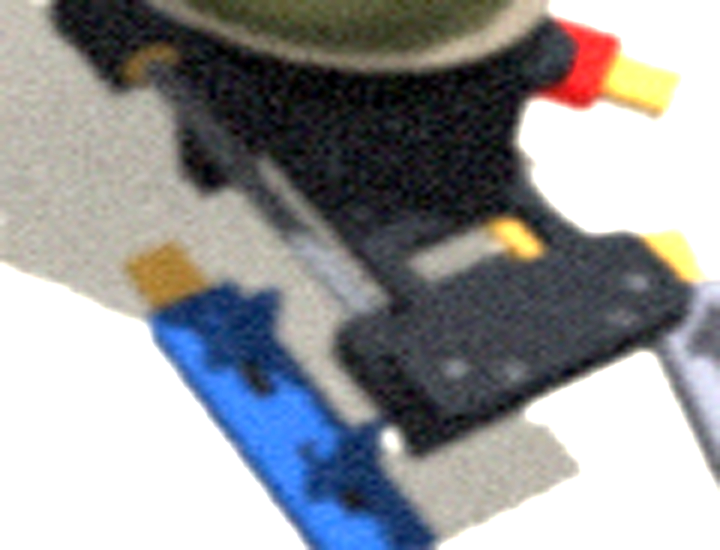

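The far finger shows up clearly, and its tip is at tool z≈-36 mm. The tips, and the body too, look about 37 mm higher than the reported TCP implies. x and y agree. I'll go down partway and check again.

Emit:
play_rows:
  increments:
    - [[8.8,0.1,0,1.5,0],[8.8,0,0,1.5,0],[8.8,0,0,1.5,0],[8.8,0,0,0.5,0],[8.8,0,0,0,0],[8.8,0,0,0,0]]

```text
t: 3.65
ee_pos: [0.4883, -0.1591, 0.0481]
eef_rot: [[-0.941, -0.338, 0.013], [-0.339, 0.941, -0.018], [-0.006, -0.022, -1.0]]
force: [-0.5, -0.1, 0.4]
finger_gap: 0.088
```

```bash
cat >> h.py <<'E'
def tip():
    s=env.get_state(); R=s["eef_rot"];p=s["ee_pos"]
    im,d,P=cloud("side"); T=(P-p)@R; I=im.astype(int); r,g,b=I[...,0],I[...,1],I[...,2]
    m=(d>0)&(abs(T[...,0])<.02)&(T[...,1]>.03)&(T[...,1]<.065)&(T[...,2]<.01)&(T[...,2]>-.09)&~((b>r+15)&(b>g+10))
    q=T[m]; print("far finger n",len(q))
    if len(q): print("z",np.percentile(q[:,2],[50,90,95,98,100]).round(4),"world z low",np.percentile(P[m][:,2],[0,2,5]).round(4),"x",np.percentile(q[:,0],[2,98]).round(4),"y",np.percentile(q[:,1],[2,50]).round(4))
    m=(d>0)&(b>r+35)&(b>g+20)&(P[...,2]>.045); q=T[m]; print("tab pts n",len(q))
    for a in (q[q[:,1]>0],q[q[:,1]<0]):
        if len(a): print(" tab x",np.percentile(a[:,0],[3,50,97]).round(4),"y",np.percentile(a[:,1],[3,50,97]).round(4),"z",a[:,2].min().round(4))
    return im
E
python3 - <<'E'
from h import *
go(.4825,-.156,.0315,19.6); im=tip()
save('s4.png',np.clip(cv2.resize(im[200:320,220:350],None,fx=5,fy=5,interpolation=cv2.INTER_CUBIC).astype(int)*3,0,255).astype(np.uint8))
E
```

```text
t 3.65 pos [ 0.4883 -0.1591  0.0481] yaw 19.78 gap 0.088 F [-0.5 -0.1  0.4] q [ -31.   26.   99.   -1.   53. -140.]
tool shift cm [0.45 0.52 1.64] turn 0.18
far finger n 75
z [-0.0479 -0.0354 -0.0109  0.0018  0.008 ] world z low [0.0394 0.0456 0.0583] x [-0.006   0.0122] y [0.0332 0.0468]
tab pts n 19
 tab x [0.0098 0.0141 0.0172] y [-0.0256 -0.023  -0.0208] z -0.0181
```

View pics/s4.png

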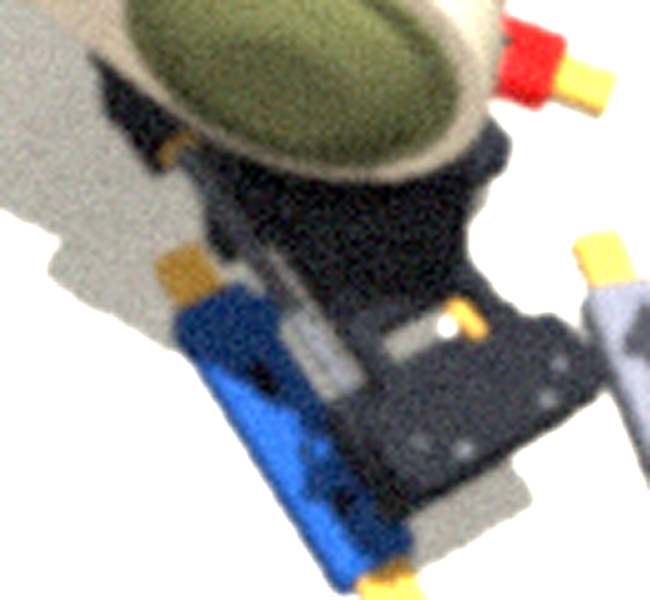

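The real tip is still about 36 mm above the reported TCP, at z≈0.084, so it's clear of the tab tops. The tool has also drifted 5 mm sideways, so I'll correct that while lowering and keep an eye on the force.

Emit:
play_rows:
  increments:
    - [[8.8,0.45,0.4,0,0],[8.8,0,0,0,0],[8.8,0,0,0.7,0],[8.8,0,0,0.7,0],[8.8,0,0,0,0]]

```text
t: 4.12
ee_pos: [0.4837, -0.1576, 0.0359]
eef_rot: [[-0.941, -0.338, 0.018], [-0.339, 0.941, -0.021], [-0.009, -0.026, -1.0]]
force: [0.2, 0.3, 0.2]
finger_gap: 0.0879
```

Run:
```python
from h import *
go(.4825,-.156,.0315,19.6); im=tip()
```

```text
t 4.12 pos [ 0.4837 -0.1576  0.0359] yaw 19.78 gap 0.0879 F [0.2 0.3 0.2] q [ -31.   27.  101.   -1.   51. -140.]
tool shift cm [0.06 0.21 0.43] turn 0.18
far finger n 69
z [-0.0445 -0.0184  0.0078  0.0095  0.0098] world z low [0.0245 0.0247 0.0273] x [-0.0082  0.0125] y [0.0304 0.0471]
tab pts n 3
 tab x [0.0128 0.0129 0.013 ] y [-0.0265 -0.0262 -0.0261] z -0.0181
```

Emit:
play_rows:
  increments:
    - [[4.5,0,0,0,0],[4.5,0,0,0,0],[4.5,0,0,0,0],[4.5,0,0,0,0],[4.5,0,0,0,0],[4.5,0,0,0,0]]

```text
t: 4.67
ee_pos: [0.4841, -0.1578, 0.0363]
eef_rot: [[-0.941, -0.338, 0.018], [-0.339, 0.941, -0.021], [-0.01, -0.026, -1.0]]
force: [0.4, -0.2, -0.5]
finger_gap: 0.0501
```

Run:
```python
from h import *
go(.4825,-.156,.0315,19.6)
s=env.get_state(); R=s["eef_rot"];p=s["ee_pos"]; im,d,P=cloud("side"); T=(P-p)@R
m=(d>0)&(abs(T[...,0])<.02)&(abs(T[...,1])<.06)&(T[...,2]<.02)&(T[...,2]>-.09)
q=T[m]; h,e=np.histogram(q[:,2],bins=np.arange(-.09,.025,.006)); print(list(zip((e[:-1]*1000).round(),h)))
save('s5.png',np.clip(cv2.resize(im[200:320,220:350],None,fx=5,fy=5,interpolation=cv2.INTER_CUBIC).astype(int)*3,0,255).astype(np.uint8))
```

```text
t 4.67 pos [ 0.4841 -0.1578  0.0363] yaw 19.78 gap 0.0501 F [ 0.4 -0.2 -0.5] q [ -31.   27.  101.   -1.   51. -140.]
tool shift cm [0.09 0.24 0.47] turn 0.18
[(np.float64(-90.0), np.int64(2)), (np.float64(-84.0), np.int64(5)), (np.float64(-78.0), np.int64(1)), (np.float64(-72.0), np.int64(2)), (np.float64(-66.0), np.int64(1)), (np.float64(-60.0), np.int64(7)), (np.float64(-54.0), np.int64(11)), (np.float64(-48.0), np.int64(15)), (np.float64(-42.0), np.int64(17)), (np.float64(-36.0), np.int64(8)), (np.float64(-30.0), np.int64(10)), (np.float64(-24.0), np.int64(19)), (np.float64(-18.0), np.int64(17)), (np.float64(-12.0), np.int64(25)), (np.float64(-6.0), np.int64(25)), (np.float64(0.0), np.int64(28)), (np.float64(6.0), np.int64(166)), (np.float64(12.0), np.int64(441)), (np.float64(18.0), np.int64(34))]
```

View pics/s5.png

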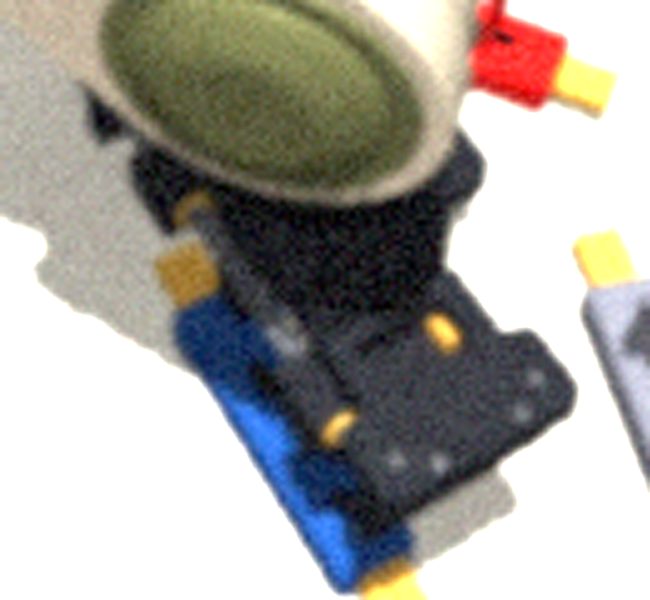

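Emit:
play_rows:
  increments:
    - [[2.6,0,0,0,0],[2.6,0,0,0,0],[2.6,0,0,0,0],[2.6,0,0,0,0],[2.6,0,0,0,0],[2.6,0,0,0,0]]

```text
t: 5.22
ee_pos: [0.4842, -0.1579, 0.0364]
eef_rot: [[-0.941, -0.338, 0.018], [-0.339, 0.941, -0.021], [-0.01, -0.026, -1.0]]
force: [-0.4, 0.3, -0.2]
finger_gap: 0.0263
```

```bash
cat >> h.py <<'E'
def pins(im,d,P):
    c=np.array([.4825,-.156]); a=np.radians(19.6); u=np.array([-np.sin(a),np.cos(a)]); v=np.array([np.cos(a),np.sin(a)])
    I=im.astype(int); m=(d>0)&(I[...,0]>I[...,2]*1.5)&(I[...,0]>I[...,1]+8)&(P[...,2]<.03)&(P[...,2]>.01)
    q=P[m][:,:2]-c; m2=(abs(q@v)<.016)&(abs(q@u)<.12); y=(q@u)[m2]
    for s in (y[y>0],y[y<0]):
        if len(s): print("pin",len(s),np.percentile(s,[3,97]).round(4))
E
python3 - <<'E'
from h import *
go(.4825,-.156,.0315,19.6)
z=np.load("side.npz"); pins(z["im"],z["d"],z["P"]); print("now"); pins(*cloud("side"))
E
```

```text
t 5.22 pos [ 0.4842 -0.1579  0.0364] yaw 19.78 gap 0.0263 F [-0.4  0.3 -0.2] q [ -31.   27.  101.   -1.   51. -140.]
tool shift cm [0.1  0.24 0.48] turn 0.18
pin 106 [0.0656 0.0876]
pin 169 [-0.0853 -0.0609]
now
pin 72 [0.0666 0.0872]
pin 159 [-0.0853 -0.0628]
```

With no resistance, the fingers closed to 26 mm, less than the 34 mm of fully pinched tabs, and the pins didn't move. So they are above the tabs and the true tip height is the reported z plus about 36 mm. I'll reopen, then go down with that offset.

Emit:
play_rows:
  increments:
    - [[8.8,0.1,0.2,0,0],[8.8,0,0,0,0],[8.8,0,0,0,0],[8.8,0,0,0,0],[8.8,0,0,0,0],[8.8,0,0,0,0],[8.8,0,0,0,0],[8.8,0,0,0,0],[8.8,0,0,0,0],[8.8,0,0,0,0],[8.8,0,0,0,0],[8.8,0,0,0,0]]

```text
t: 6.27
ee_pos: [0.4824, -0.1562, 0.0364]
eef_rot: [[-0.941, -0.338, 0.018], [-0.339, 0.941, -0.022], [-0.01, -0.026, -1.0]]
force: [-0.1, -1.0, 0.7]
finger_gap: 0.0886
```

Emit:
play_rows:
  increments:
    - [[8.8,0.1,0.1,0.7,0],[8.8,0.1,0.1,0.7,0],[8.8,0.1,0.1,0.7,0],[8.8,0,0,0,0],[8.8,0,0,0,0]]

```text
t: 6.68
ee_pos: [0.4781, -0.1544, 0.0124]
eef_rot: [[-0.941, -0.338, 0.017], [-0.339, 0.941, -0.021], [-0.009, -0.026, -1.0]]
force: [0.0, 0.4, -0.1]
finger_gap: 0.0882
```

Run:
```python
from h import *
go(.4825,-.156,-.005,19.6); im=tip(); pins(*cloud("side"))
```

```text
t 6.68 pos [ 0.4781 -0.1544  0.0124] yaw 19.78 gap 0.0882 F [ 0.   0.4 -0.1] q [ -31.   28.  103.   -1.   47. -140.]
tool shift cm [-0.34 -0.25  1.75] turn 0.18
far finger n 86
z [-0.0118  0.0061  0.0092  0.0099  0.01  ] world z low [0.0007 0.0011 0.0017] x [-0.0101  0.016 ] y [0.0322 0.0499]
tab pts n 3
 tab x [0.0353 0.0353 0.0356] y [-0.0567 -0.0516 -0.051 ] z -0.1084
pin 9 [0.0706 0.0851]
pin 160 [-0.0853 -0.0626]
```

Emit:
play_rows:
  increments:
    - [[8.8,-0.25,-0.2,0.3,0],[8.8,0,0,0.6,0],[8.8,0,0,0.6,0],[8.8,0,0,0,0],[8.8,0,0,0,0]]

```text
t: 7.2
ee_pos: [0.4825, -0.1563, -0.0033]
eef_rot: [[-0.941, -0.338, 0.019], [-0.339, 0.941, -0.022], [-0.01, -0.027, -1.0]]
force: [0.6, 0.0, 0.2]
finger_gap: 0.0874
```

Run:
```python
from h import *
go(.4825,-.156,-.005,19.6); pins(*cloud("side"))
```

```text
t 7.2 pos [ 0.4825 -0.1563 -0.0033] yaw 19.78 gap 0.0874 F [0.6 0.  0.2] q [ -31.   30.  103.   -1.   45. -140.]
tool shift cm [-0.01  0.03  0.17] turn 0.18
pin 18 [0.0713 0.0852]
pin 158 [-0.0853 -0.0626]
```

The reported z is now below the table with no contact force, so the offset is real. Pinching.

Emit:
play_rows:
  increments:
    - [[2.5,0,0,0,0],[2.5,0,0,0,0],[2.5,0,0,0,0],[2.5,0,0,0,0],[2.5,0,0,0,0],[2.5,0,0,0,0],[2.5,0,0,0,0],[2.5,0,0,0,0],[2.5,0,0,0,0],[2.5,0,0,0,0],[2.5,0,0,0,0],[2.5,0,0,0,0]]

```text
t: 8.25
ee_pos: [0.4827, -0.1565, -0.0025]
eef_rot: [[-0.941, -0.338, 0.02], [-0.339, 0.941, -0.023], [-0.011, -0.028, -1.0]]
force: [-0.0, -0.1, 0.5]
finger_gap: 0.0328
```

Run:
```python
from h import *
go(.4825,-.156,.12,19.6); pins(*cloud("side"))
```

```text
t 8.25 pos [ 0.4827 -0.1565 -0.0025] yaw 19.78 gap 0.0328 F [-0.  -0.1  0.5] q [ -31.   30.  103.   -1.   45. -140.]
tool shift cm [ -0.13  -0.29 -12.24] turn 0.18
pin 55 [-0.0699 -0.0615]
```

Pinch confirmed: the gap is 33 mm and the pin tip moved in from 85 to 70 mm. Lifting.

Emit:
play_rows:
  increments:
    - [[2.5,0,0,-0.7,0],[2.5,0,0,-1.2,0],[2.5,0,0,-1.7,0],[2.5,0,0,-1.7,0],[2.5,0,0,-1.7,0],[2.5,0,0,-1.7,0],[2.5,0,0,-1.7,0],[2.5,0,0,-1.7,0],[2.5,0,0,-1.7,0],[2.5,0,0,-1.5,0],[2.5,0,0,0,0],[2.5,0,0,0,0]]

```text
t: 9.3
ee_pos: [0.4762, -0.1506, 0.1582]
eef_rot: [[-0.941, -0.339, 0.012], [-0.339, 0.941, -0.017], [-0.005, -0.02, -1.0]]
force: [-1.1, -0.2, -3.1]
finger_gap: 0.0326
```

Run:
```python
from h import *
go(.5757,.257,.16,-13.5)
im,d,P=cloud('side'); I=im.astype(int); r,g,b=I[...,0],I[...,1],I[...,2]; q=P[(b>r+30)&(b>g+15)&(d>0)]
q=q[(q[:,0]>.3)]; print(len(q),np.percentile(q,[3,50,97],axis=0).round(3))
```

```text
t 9.3 pos [ 0.4762 -0.1506  0.1582] yaw 19.81 gap 0.0326 F [-1.1 -0.2 -3.1] q [ -31.   17.   95.   -1.   68. -140.]
tool shift cm [-23.18  34.96  -0.77] turn 33.31
169 [[ 0.458 -0.209  0.178]
 [ 0.475 -0.189  0.183]
 [ 0.483 -0.143  0.186]]
```

Emit:
play_rows:
  increments:
    - [[2.5,0,0,0,5.5],[2.5,0,0,0,5.5],[2.5,0,0,0,5.5],[2.5,0,0,0,5.5],[2.5,0,0,0,5.5],[2.5,0,0,0,5.5],[2.5,0,2,0,0],[2.5,0,3,0,0],[2.5,0,3,0,0],[2.5,0,3,0,0],[2.5,0,3,0,0],[2.5,0,3,0,0]]

```text
t: 10.35
ee_pos: [0.5145, 0.0178, 0.1413]
eef_rot: [[-0.964, 0.266, -0.012], [0.267, 0.964, -0.008], [0.009, -0.011, -1.0]]
force: [-0.8, 0.1, -2.2]
finger_gap: 0.0325
```

Run:
```python
from h import *
go(.5757,.257,.16,-13.5)
```

```text
t 10.35 pos [0.5145 0.0178 0.1413] yaw -15.45 gap 0.0325 F [-0.8  0.1 -2.2] q [-11.  20.  92.  -1.  68. -85.]
tool shift cm [ 0.49 24.67 -2.14] turn -1.95
```

Emit:
play_rows:
  increments:
    - [[2.5,0,0,-1.5,0],[2.5,0,0,-1.5,0],[2.5,0,2.6,-0.4,-0.4],[2.5,0,2.6,-0.3,-0.4],[2.5,0,2.6,-0.3,-0.4],[2.5,0,2.6,-0.3,-0.4],[2.5,0,2.6,-0.3,0],[2.5,0,2.6,-0.3,0],[2.5,0,2.6,-0.3,0],[2.5,0,2.6,-0.3,0],[2.5,0,0,0,0],[2.5,0,0,0,0]]

```text
t: 11.35
ee_pos: [0.5616, 0.2363, 0.1773]
eef_rot: [[-0.972, 0.232, -0.041], [0.232, 0.973, -0.007], [0.038, -0.017, -0.999]]
force: [-0.2, -0.4, -2.8]
finger_gap: 0.0329
```

Run:
```python
from h import *
go(.5757,.257,.16,-13.5)
```

```text
t 11.35 pos [0.5616 0.2363 0.1773] yaw -13.41 gap 0.0329 F [-0.2 -0.4 -2.8] q [ 12.  31.  70.   0.  81. -65.]
tool shift cm [-0.95  2.37  1.65] turn 0.09
```

Emit:
play_rows:
  increments:
    - [[2.5,-0.4,1.2,0,0],[2.5,-0.4,1.0,0,0],[2.5,0,0,0,0],[2.5,0,0,0,0]]

```text
t: 11.68
ee_pos: [0.5733, 0.254, 0.1719]
eef_rot: [[-0.971, 0.233, -0.049], [0.234, 0.972, -0.009], [0.045, -0.021, -0.999]]
force: [-0.4, 0.0, -2.0]
finger_gap: 0.0327
```

```bash
cat > m.py <<'E'
from h import *
S=np.array([.5757,.257]); a=np.radians(-13.5); u=np.array([-np.sin(a),np.cos(a)]); v=np.array([np.cos(a),np.sin(a)])
def meas(name,pic=None,crop=None):
    im,d,P=cloud(name); I=im.astype(int); r,g,b=I[...,0],I[...,1],I[...,2]
    X=np.stack([(P[...,:2]-S)@v,(P[...,:2]-S)@u,P[...,2]],-1)  # stand frame
    near=(d>0)&(abs(X[...,1])<.14)&(abs(X[...,0])<.1)
    m=near&(b>r+18)&(b>g+10); q=X[m]; print(name,"blue",len(q))
    if len(q)>20:
        print(" pct3/50/97",np.percentile(q,[3,50,97],axis=0).round(4).tolist())
        zt=np.percentile(q[:,2],50); t=q[abs(q[:,2]-zt)<.02]
        A=np.c_[t[:,:2],np.ones(len(t))]; print(" plane",np.linalg.lstsq(A,t[:,2],rcond=None)[0].round(4)," rect",cv2.minAreaRect((t[:,:2]*1000).astype(np.float32)))
    m=near&(r>b*1.5)&(r>g+8)&(P[...,2]>.112); q=X[m]
    for s in (q[q[:,1]>0],q[q[:,1]<0]):
        if len(s)>3: print(" brass",len(s),np.percentile(s,[3,97],axis=0).round(4).tolist())
    if pic: c=crop; save(pic,np.clip(cv2.resize(im[c[0]:c[1],c[2]:c[3]],None,fx=4,fy=4,interpolation=cv2.INTER_CUBIC).astype(int)*2,0,255).astype(np.uint8))
E
python3 - <<'E'
from m import *
go(.5757,.257,.16,-13.5); meas("side","s6.png",(10,150,190,370)); meas("top")
E
```

```text
t 11.68 pos [0.5733 0.254  0.1719] yaw -13.48 gap 0.0327 F [-0.4  0.  -2. ] q [ 13.  34.  66.   0.  82. -63.]
tool shift cm [-0.22  0.37  1.17] turn 0.02
side blue 83
 pct3/50/97 [[-0.0141, -0.064, 0.1948], [0.0027, -0.0445, 0.197], [0.0114, -0.0191, 0.199]]
 plane [-0.0709  0.0294  0.1982]  rect ((-0.37578868865966797, -39.511146545410156), (51.431312561035156, 26.711833953857422), 86.1875991821289)
 brass 70 [[-0.0189, -0.0757, 0.1776], [0.0085, -0.0359, 0.1932]]
top blue 50
 pct3/50/97 [[-0.0308, -0.078, 0.1931], [-0.0161, -0.0361, 0.1976], [0.0014, -0.0276, 0.3086]]
 plane [-0.0058  0.0464  0.1987]  rect ((-7.3150177001953125, -32.767574310302734), (40.043418884277344, 19.485628128051758), 37.157371520996094)
 brass 117 [[-0.0438, -0.0981, 0.1773], [0.0204, -0.0467, 0.3741]]
```

View pics/s6.png

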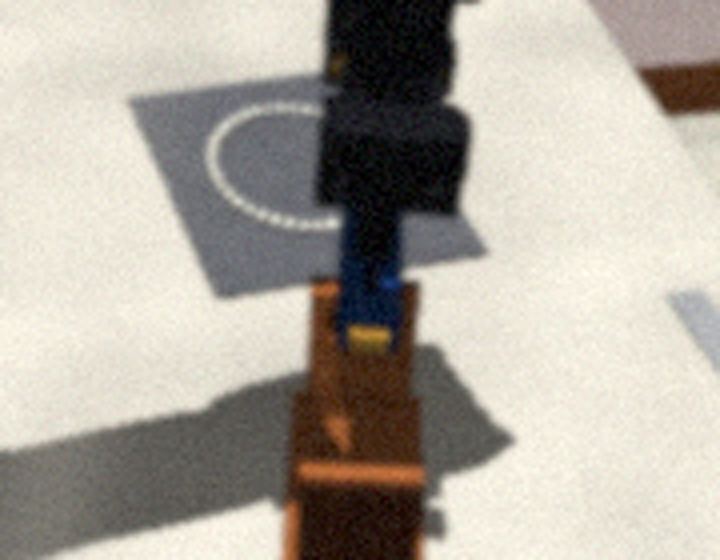

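The bar hangs above the stand between the posts, its near pin at (368,340) and the near post top at (360,470). Fits put it about 3 mm short along y and tilted slightly. I'll centre it, lower to just above the posts and measure again.

Emit:
play_rows:
  increments:
    - [[2.5,-0.2,0.35,0,0],[2.5,0,0,1.2,0],[2.5,0,0,1.2,0],[2.5,0,0,1.2,0],[2.5,0,0,1.0,0],[2.5,0,0,0,0],[2.5,0,0,0,0]]

```text
t: 12.37
ee_pos: [0.5745, 0.2539, 0.1258]
eef_rot: [[-0.97, 0.237, -0.046], [0.237, 0.971, -0.009], [0.043, -0.02, -0.999]]
force: [0.1, 0.0, -2.5]
finger_gap: 0.0326
```

Run:
```python
from m import *
go(.5757,.257,.07,-13.5); meas("side")
```

```text
t 12.37 pos [0.5745 0.2539 0.1258] yaw -13.7 gap 0.0326 F [ 0.1  0.  -2.5] q [ 13.  36.  70.   0.  77. -63.]
tool shift cm [-0.28  0.44  5.57] turn -0.2
side blue 78
 pct3/50/97 [[-0.012, -0.0628, 0.1482], [0.0059, -0.047, 0.1506], [0.0142, -0.0189, 0.1525]]
 plane [-0.0665  0.0107  0.1513]  rect ((0.6091880798339844, -25.758987426757812), (78.12255859375, 28.59129524230957), 89.40747833251953)
 brass 72 [[-0.0249, -0.0868, 0.1313], [0.0096, -0.0342, 0.2293]]
```

Emit:
play_rows:
  increments:
    - [[2.5,0,0.25,0,0],[2.5,0,0,1.2,0],[2.5,0,0.05,0.8,0],[2.5,0,0,0,0]]

```text
t: 12.75
ee_pos: [0.5758, 0.2574, 0.108]
eef_rot: [[-0.971, 0.237, -0.041], [0.238, 0.971, -0.008], [0.038, -0.017, -0.999]]
force: [-0.0, -0.2, -2.3]
finger_gap: 0.0327
```

Run:
```python
from m import *
go(.5757,.257,.07,-13.5); meas("side")
```

```text
t 12.75 pos [0.5758 0.2574 0.108 ] yaw -13.71 gap 0.0327 F [-0.  -0.2 -2.3] q [ 13.  37.  71.   0.  74. -63.]
tool shift cm [-0.14  0.02  3.8 ] turn -0.21
side blue 75
 pct3/50/97 [[-0.0122, -0.0593, 0.1309], [0.0048, -0.0399, 0.1327], [0.0139, -0.0162, 0.1349]]
 plane [-0.061   0.0309  0.1342]  rect ((0.08132076263427734, -26.884136199951172), (27.5972843170166, 67.45267486572266), 0.3231601119041443)
 brass 65 [[-0.0187, -0.0726, 0.1151], [0.0105, -0.0218, 0.1351]]
```

Centred: the pin tip is at -72.6 mm against a nominal -72. Lowering in.

Emit:
play_rows:
  increments:
    - [[2.5,-0.1,0.05,0.8,0],[2.5,0,0.05,0.8,0],[2.5,0,0,0.6,0],[2.5,0,0,0,0]]

```text
t: 13.13
ee_pos: [0.5771, 0.2584, 0.086]
eef_rot: [[-0.971, 0.237, -0.038], [0.237, 0.971, -0.007], [0.035, -0.016, -0.999]]
force: [0.7, 0.1, -2.7]
finger_gap: 0.0329
```

Run:
```python
from m import *
go(.5757,.257,.07,-13.5); meas("side")
```

```text
t 13.13 pos [0.5771 0.2584 0.086 ] yaw -13.71 gap 0.0329 F [ 0.7  0.1 -2.7] q [ 13.  39.  72.   0.  72. -63.]
tool shift cm [ 0.05 -0.14  1.61] turn -0.21
side blue 85
 pct3/50/97 [[-0.0105, -0.0581, 0.1086], [0.0041, -0.0449, 0.1111], [0.0145, -0.0178, 0.1134]]
 plane [-0.0522  0.0129  0.1117]  rect ((1.8085947036743164, -37.47784423828125), (43.07369613647461, 26.806013107299805), 87.11026763916016)
 brass 8 [[-0.0294, -0.0838, 0.187], [0.0104, -0.0811, 0.1917]]
```

Emit:
play_rows:
  increments:
    - [[2.5,0,-0.15,0.6,0],[2.5,0,0,0.6,0],[2.5,0,0,0.3,0],[2.5,0,0,0,0],[2.5,0,0,0,0]]

```text
t: 13.6
ee_pos: [0.5765, 0.2566, 0.0704]
eef_rot: [[-0.971, 0.237, -0.037], [0.238, 0.971, -0.007], [0.034, -0.015, -0.999]]
force: [0.3, -0.9, -2.7]
finger_gap: 0.0326
```

Run:
```python
from m import *
go(.5757,.257,.07,-13.5); meas("side","s7.png",(30,170,200,350)); meas("top")
```

```text
t 13.6 pos [0.5765 0.2566 0.0704] yaw -13.72 gap 0.0326 F [ 0.3 -0.9 -2.7] q [ 13.  39.  73.   0.  70. -63.]
tool shift cm [0.09 0.02 0.04] turn -0.22
side blue 56
 pct3/50/97 [[-0.0102, -0.0553, 0.0923], [0.0049, -0.0359, 0.0956], [0.0144, -0.0202, 0.0973]]
 plane [-0.0911 -0.0109  0.0952]  rect ((2.742748260498047, -37.26432800292969), (28.92884635925293, 38.686073303222656), 1.450742483139038)
top blue 31
 pct3/50/97 [[-0.0146, -0.063, 0.0933], [0.0084, -0.0304, 0.096], [0.0176, -0.0274, 0.2145]]
 plane [ 0.0192 -0.1839  0.0903]  rect ((1.311716079711914, -29.978351593017578), (34.62381362915039, 8.283029556274414), 10.221351623535156)
 brass 58 [[-0.0598, -0.0986, 0.1718], [0.0213, -0.0464, 0.3538]]
```

View pics/s7.png

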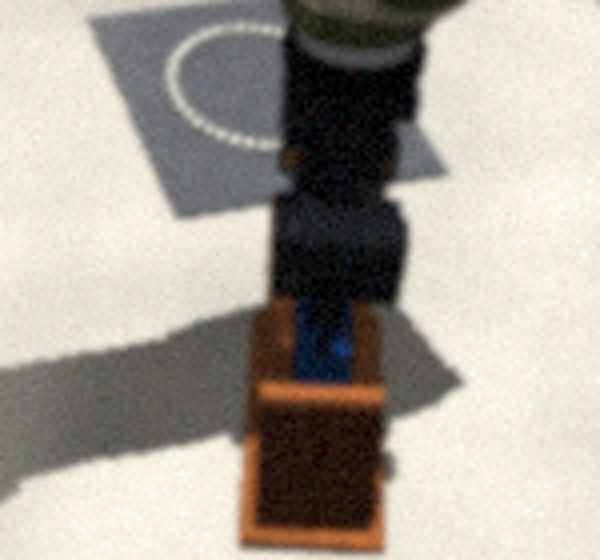

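The bar sits between the posts with its body top at about 0.096, so the underside is near 0.072 as wanted. No contact forces. Releasing.

Emit:
play_rows:
  increments:
    - [[8.8,0,0,0,0],[8.8,0,0,0,0],[8.8,0,0,0,0],[8.8,0,0,0,0],[8.8,0,0,0,0],[8.8,0,0,0,0],[8.8,0,0,0,0],[8.8,0,0,0,0],[8.8,0,0,0,0],[8.8,0,0,0,0],[8.8,0,0,0,0],[8.8,0,0,0,0]]

```text
t: 14.7
ee_pos: [0.5782, 0.2571, 0.0734]
eef_rot: [[-0.971, 0.237, -0.031], [0.237, 0.971, -0.005], [0.029, -0.013, -0.999]]
force: [-0.2, -0.1, -0.1]
finger_gap: 0.0882
```

Run:
```python
from m import *
go(.5757,.257,.17,-13.5); meas("side")
```

```text
t 14.7 pos [0.5782 0.2571 0.0734] yaw -13.72 gap 0.0882 F [-0.2 -0.1 -0.1] q [ 13.  39.  73.   0.  70. -63.]
tool shift cm [ 0.52 -0.19 -9.64] turn -0.22
side blue 12
 brass 5 [[-0.0282, -0.084, 0.1739], [0.028, -0.0571, 0.3108]]
```

Emit:
play_rows:
  increments:
    - [[8.8,0,0,-0.8,0],[8.8,0,0,-1,0],[8.8,0,0,-1.2,0],[8.8,0,0,-1.5,0],[8.8,0,0,-2,0],[8.8,0,0,-2,0],[8.8,0,0,-2,0],[8.8,0,0,-2,0],[8.8,1.5,0,-1,0],[8.8,3,0,-0.5,0],[8.8,3,0,0,0],[8.8,3,0,0,0]]

```text
t: 15.75
ee_pos: [0.4816, 0.2814, 0.2326]
eef_rot: [[-0.97, 0.242, -0.023], [0.242, 0.97, -0.003], [0.022, -0.009, -1.0]]
force: [0.3, 0.4, 0.5]
finger_gap: 0.0877
```

Emit:
play_rows:
  increments:
    - [[8.8,3,0,0,0],[8.8,3,0,0,0],[8.8,3,0,0,0],[8.8,3,0,0,0],[8.8,3,0,0,0],[8.8,0,0,0,0],[8.8,0,0,0,0]]

```text
t: 16.33
ee_pos: [0.3249, 0.3198, 0.2445]
eef_rot: [[-0.971, 0.239, -0.014], [0.239, 0.971, 0.002], [0.014, -0.001, -1.0]]
force: [-0.0, -0.9, 0.6]
finger_gap: 0.0876
```

Run:
```python
from m import *
go(.5757,.257,.17,-13.5); meas("side"); meas("top","t8.png",(90,220,40,220))
```

```text
t 16.33 pos [0.3249 0.3198 0.2445] yaw -13.85 gap 0.0876 F [-0.  -0.9  0.6] q [ 29.   8.  92.   1.  80. -47.]
tool shift cm [-25.96  -0.09   7.09] turn -0.35
side blue 406
 pct3/50/97 [[-0.0134, -0.0487, 0.0858], [0.0001, -0.0308, 0.1005], [0.0147, 0.0312, 0.1293]]
 plane [-0.0134  0.0477  0.0983]  rect ((-0.020209312438964844, 0.06195831298828125), (29.79848289489746, 105.25148010253906), 0.20955094695091248)
top blue 1104
 pct3/50/97 [[-0.0145, -0.0593, 0.0847], [-0.001, -0.0028, 0.0885], [0.0161, 0.0546, 0.1307]]
 plane [0.0367 0.0061 0.0888]  rect ((0.9150485992431641, -1.9320297241210938), (122.49818420410156, 33.22462463378906), 89.71038055419922)
```

View pics/t8.png

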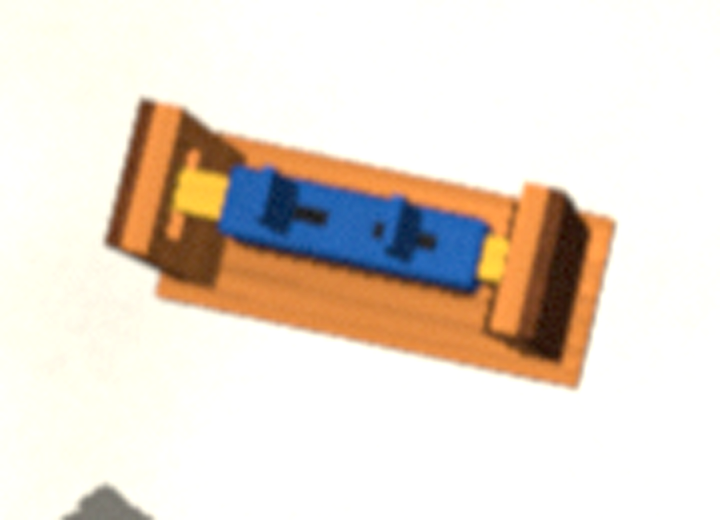

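The bar is seated: both pins are in the recesses at (200,195) and (495,258). The body top is at 0.0885, so the underside is 64–65 mm up. Offset is about 1 mm across and 2 mm along, level and clear of the robot.

```bash
python3 -c "
from cell import env
print(env.hand_in())"
```

```text
the job is handed in; nothing more can be done
None
```

The blue bar is seated in the stand with a pin in both recesses, and I handed the job in at about 16.4 s. The hand-in gives no verdict, so the results below are from my own last camera checks.

**Final position (top camera):**

| Check | Measured | Required |
|---|---|---|
| Body top height | about 88.5 mm, so grip point about 40–41 mm above the seat | 38–44 mm |
| Offset across the stand | about 1 mm | within 15 mm |
| Offset along the stand | about 2 mm | within 8 mm |
| Angle to the line of the posts | under 1° (0.02 rad) | below 0.2 rad |
| Tilt | within about 0.04 rad | below 0.1 rad |

The gripper was open and well clear, and the wrist force was at noise level.

**What disagreed:**
- **Reported height:** the TCP read about 36 mm lower than where the cameras showed the fingertips. I tested this by closing the fingers above the tabs, which met nothing. The grasp then worked using the camera heights.
- **Tilt and drift:** the reported tool tilt drifted by up to 3°, and there were small sideways drifts that I corrected along the way.
- **Side camera:** its last plane fit gave a slope of about 0.05 rad along the bar. The tabs were mixed into that fit, so I trusted the top camera's 0.006 rad.

I did not re-measure the grey bar at the end. There was no sign of contact with it at any point.

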